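# Draw the carrier plate from under the stack and latch it in the jig

### The job

The blue carrier plate is needed in the grey jig, but it lies at the bottom of a stack of gearbox parts held back by the yellow bracket. Draw the plate out under the bracket without toppling or dragging the stack, so that the stack settles onto the bench where it stands, then slide the plate, lip end first, fully home between the jig's rails against the end stop, and last swing the red-knobbed latch across behind the lip. Leave the white tub, the paint can and the wrench alone.

Things in the scene. Friction and masses are not known exactly. Their poses are not given: they have to be found in the camera images.
- bracket: Yellow bracket fixed to the bench: bar 122 mm long (its x), y from -16 to 0 mm, 16 to 36 mm above the bench, on two posts; opening under it 82 mm wide, 16 mm high. Fixing feet 6 mm high reach 91 mm either side, y from -22 to 14 mm. Origin on the bench, mid-opening, at the face the stack leans on. The stack is on its +y side; the plate is drawn out towards -y.
- plate: Blue plate, 70 (x) x 200 (y) x 10 mm, 0.45 kg; origin at the centre of its underside. Near its -y end an upright lip, 50 wide (x), 10 thick (y), top 50 mm above the underside, outer face 7 mm from the end. At the start the lip end juts out in front of the bracket (79 mm clear between lip and bar), the +y end is under the stack. Drawing it takes up to 20 N; hook the lip from behind or grip it.
- plate_lip (a point): Centre of the plate's upright lip, 30 mm above the plate's underside (axes as the plate's).
- plate_lead (a point): Middle of the plate's end face at the lip end (-y end), 5 mm up.
- plate_tail (a point): Middle of the plate's other end face (+y end), 5 mm up.
- block: Aluminium bearing housing at the bottom of the stack, above the plate: 120 (x) x 90 (y) x 30 mm. Origin at the centre of its underside, 10 mm above the bench at the start; at the end it lies flat on the bench, having come straight down against the bracket.
- gear: Dark steel gear lying on the block, 81 mm across, 18 mm thick; origin at the centre of its underside.
- bearing: Bright ball bearing lying on the gear, top of the stack: 62 mm across, 16 mm thick; origin at the centre of its underside. The stack's top is 74 mm above the bench at the start.
- jig: Grey jig fixed to the bench: two rails 16 mm high, 74 mm apart inside, along its y from 0 to 140 mm, then flaring to an open mouth at y = 174 mm; end stop 14 mm high, 16 deep, at the -y end. Origin on the bench, middle of the stop's inner face. The plate slides on the bench from the mouth towards -y till its lip end meets the stop, axes then parallel to the jig's.
- latch (a joint): Angle of the latch, a flat arm 14 mm wide, 22 to 32 mm above the bench, on a vertical pivot outside the jig's +x rail; closes anticlockwise seen from above. 0 = open, 30 degrees outward of the jig's +y; 0.52 = parallel to the rails; 2.09 = closed, square across the rails, 2.5 mm behind the lip of a plate that is home; stopped at 2.13. Friction 0.12 N m, no spring: stays where left.
- latch_knob (a point): Centre of the grip of the latch's upright red knob: 18 mm in diameter, from 32 to 70 mm above the bench, this point 52 mm above it, 126 mm from the pivot.
- latch_pivot (a point): Pivot axis of the latch, 22 mm above the bench; 66 mm along +x and 26.5 mm along +y from the jig's origin.
- tub: White tub of grease, 125 mm across, 92 mm high: leave alone. Origin at the centre of its underside.
- can: Steel paint can with yellow drips, 102 mm across, 90 mm high: leave alone. Origin at the centre of its underside.
- wrench: Steel wrench, 180 mm long, lying on the bench: leave alone. Origin at the middle of its underside.
Mind the look-alikes: they are no part of the job. Of the things that look like the plate, take the one that is farthest from the robot's base at the start. There is more than one size of the block; the one meant has the size given above.

How it is judged (in metres and radians):
On the way, in this order (a step that is already met when the one before it is completed fails the run):
1. the plate is drawn clear of the bracket and the stack stands on the bench (y of plate_tail in the frame of bracket below -0.014 m and angle between each of block, gear, bearing's own z axis and vertical below 0.08 rad and height (world z) of block below 0.004 m and distance of block from where it was at the start of the episode below 0.03 m and horizontal distance between gear and block below 0.025 m and horizontal distance between bearing and gear below 0.022 m and z of gear in the frame of block above 0.027 m and z of bearing in the frame of gear above 0.015 m), for 0.2 s.
2. the plate is fully home in the jig, against the end stop (y of plate_lead in the frame of jig between -0.004 and 0.005 m and x of plate_lead in the frame of jig between -0.008 and 0.008 m and angle between the y axis of plate and the y axis of jig, either way round below 0.05 rad and height (world z) of each of plate_tail, plate_lead below 0.008 m and y of plate_tail in the frame of jig above 0.15 m), for 0.2 s.
3. the latch is swung across behind the lip (value of joint latch above 1.95 rad), for 0.2 s.
At the end, for the whole second after the job is handed in: Plate flat in the jig, lip end within 5 mm of the stop, square to 0.05 rad; latch at 1.95 rad or more; block flat on the bench within 30 mm of its start, gear on it (centres within 25 mm), bearing on the gear (22 mm), none tilted over 0.08 rad; all at rest (all of step 2 and value of joint latch above 1.95 rad and angle between each of block, gear, bearing's own z axis and vertical below 0.08 rad and height (world z) of block below 0.004 m and distance of block from where it was at the start of the episode below 0.03 m and horizontal distance between gear and block below 0.025 m and horizontal distance between bearing and gear below 0.022 m and z of gear in the frame of block above 0.027 m and z of bearing in the frame of gear above 0.015 m and linear speed of each of plate, block, gear, bearing below 0.02 m/s); the robot touches nothing.
It fails at once if a part of the stack tips over (angle between any of block, gear, bearing's own z axis and vertical above 0.35 rad).
It fails at once if the stack is dragged away, lifted or taken apart (distance of block from where it was at the start of the episode above 0.04 m or height (world z) of block above 0.035 m or horizontal distance between gear and block above 0.035 m or horizontal distance between bearing and gear above 0.03 m).
It fails at once if the tub, can or wrench is disturbed (distance of any of tub, can, wrench from where it was at the start of the episode above 0.03 m).
It also fails if it takes over 72 s, if anything falls off the work surface, if the arm or the gripper's body presses on something with over 40 N, if the wrist force passes 120 N, or if a joint passes its speed limit or range.

### The arm

A 7-joint arm with a two-finger parallel gripper is mounted at the origin on the work surface. World frame = base frame: x ahead of the robot, y to its left, z up, the work surface at z = 0. Lengths are in mm, angles in rad, forces in N, time in s.
With the tool pointing down it reaches from about 400 to 900 mm from the base axis. Payload 5.5 kg.
Tool frame: the origin (TCP) lies midway between the tips of the shut fingers; the grasp point (between the pads) lies 19 mm behind it; z points along the fingers, y is the direction in which the jaws open and shut (so a half turn about z gives the same grasp; the last joint's range is limited). The gripper opens to 85 mm and grips with 20 to 120 N. Pads are 22 mm wide; open, the fingers measure 114 mm over their backs; the gripper's body (76 mm by 85 mm) begins 54 mm behind the grasp point. The pads swing forward as they close: fully open they stand 13 mm farther back than shut.
Start: joints at [-0.896, 0.501, -0.427, 1.55, 0.221, 1.138, -0.21], TCP at [260.132, 595.677, 231.31] pointing down, gripper open.
Joint ranges: [-2.88, 2.88], [-0.31, 2.03], [-1.54, 1.56], [0.2, 2.42], [-1.41, 4.55], [0.19, 2.02], [-2.57, 2.57]. Speed limits (rad/s): [2.57, 2.57, 3.14, 3.14, 3.14, 3.14, 3.14].

### API

Orientations are given as a 3x3 rotation matrix whose columns are the frame's x, y, z axes.
In Python, from plant import robot, viewer gives the robot as it stands. Calls block until the motion is done:
- robot.move_ptp(position, orientation): joint-space move of the TCP to a pose.
- robot.line_to(position, speed=150, attitude=None): straight line of the TCP; attitude=None keeps the orientation; speed is the mean speed in mm/s.
- robot.set_joints(angles): joint-space move.
- robot.gripper_to(opening): finger opening in mm; the grip force is fixed at half the most; returns when the fingers have stopped.
- robot.dwell(seconds).
- robot.solve_ik(position, orientation): joint angles nearest the present ones, or None.
- viewer.camera(name): name is "scene" or "top"; returns a dict with "color" (384x512x3 uint8, red, green, blue), "fx", "fy", "cx", "cy" (pixels), "k1" (the pictures are not rectified: a ray, as slopes to the right and down, at radius r is drawn at 1 + k1 r^2 times it, then the intrinsics apply), "world_from_camera" (4x4, takes a point from camera to world coordinates). Camera axes: x right, y down, z forward; pixel columns grow to the right and rows downward; lengths in mm; the calibration is good to about 2 mm. A picture is of the moment at which its call begins. There is no depth.
A pose or a line that the arm cannot do raises robot.IKError and nothing moves.
- robot.close_job(): hands the job in, once; it reports no verdict.
Readings, each from a call of its own:
- robot.get_clock(): time.
- robot.get_qpos(): joint angles.
- robot.get_joint_vel(): joint speeds.
- robot.get_tau(): joint torques, N m.
- robot.get_tcp_pos(): TCP position.
- robot.get_orientation(): TCP orientation.
- robot.get_wrist_force(): force on the tool from outside, world axes, zero at the start.
- robot.get_wrist_torque(): the same for the moment, N m.
- robot.get_grip_width(): finger opening in mm.
Only numpy, scipy, OpenCV 4.12 (cv2) and the standard library are available. Lean on these libraries where they do the work, as an engineer would, in place of code of your own. Each camera call takes 0.05 s, during which the arm holds its last target.

## Working session

There is one attempt and no reset: what is moved stays moved. The work goes in short steps, each a Python script; the robot and the scene stay as the last script left them, time stands still between calls to the robot, and variables do not carry over. Pictures are saved under pics/ and viewed, and the job is handed in when it is done.

```bash
ls; mkdir -p pics; cat > h.py <<'E'
import numpy as np, cv2
from plant import robot, viewer
def shot(name,tag):
    c=viewer.camera(name); cv2.imwrite(f'pics/{tag}.png',c['color'][:,:,::-1]); 
    np.save(f'pics/{tag}.npy',c,allow_pickle=True); return c
def load(tag): return np.load(f'pics/{tag}.npy',allow_pickle=True).item()
def ray(c,u,v):
    K=np.array([[c['fx'],0,c['cx']],[0,c['fy'],c['cy']],[0,0,1.]])
    p=cv2.undistortPoints(np.array([[[u,v]]],float),K,np.array([c['k1'],0,0,0.]))[0,0]
    T=np.array(c['world_from_camera']); return T[:3,3],T[:3,:3]@np.array([p[0],p[1],1])
def onz(c,u,v,z):
    o,d=ray(c,u,v); return o+d*(z-o[2])/d[2]
def proj(c,P):
    T=np.linalg.inv(np.array(c['world_from_camera'])); p=T[:3,:3]@np.array(P,float)+T[:3,3]
    x,y=p[0]/p[2],p[1]/p[2]; s=1+c['k1']*(x*x+y*y)
    return np.array([c['fx']*x*s+c['cx'],c['fy']*y*s+c['cy']])
E
python3 - <<'E'
from h import *
for n in('scene','top'):
    c=shot(n,n+'0'); print(n,{k:c[k] for k in('fx','fy','cx','cy','k1')},np.round(c['world_from_camera'],3).tolist())
    cv2.imwrite(f'pics/{n}0x.png',cv2.resize(c['color'][:,:,::-1],(800,600),interpolation=cv2.INTER_CUBIC))
print(robot.get_clock())
E
```

```text
pics
scene {'fx': 387.9116547870282, 'fy': 387.9116547870282, 'cx': 249.1323465183035, 'cy': 196.3273734557959, 'k1': -0.11797216015906895} [[-0.182, 0.819, -0.544, 1074.828], [0.983, 0.148, -0.106, 108.158], [-0.006, -0.554, -0.832, 892.498], [0.0, 0.0, 0.0, 1.0]]
top {'fx': 480.3601907841916, 'fy': 480.3601907841916, 'cx': 263.60201734597, 'cy': 185.45845727758447, 'k1': -0.044117886424094054} [[0.004, -0.995, 0.1, 412.612], [-1.0, -0.006, -0.02, 14.501], [0.021, -0.1, -0.995, 1290.522], [0.0, 0.0, 0.0, 1.0]]
0.1
```

View pics/scene0x.png

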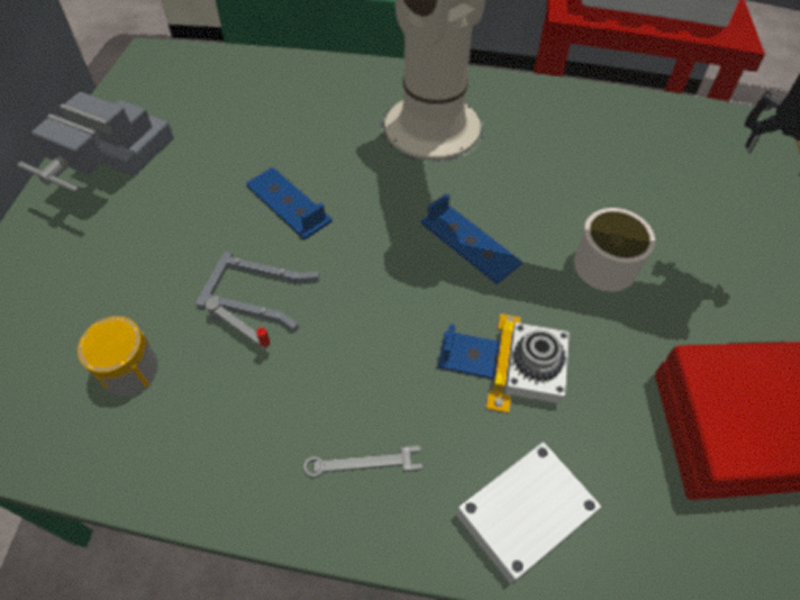

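View pics/top0x.png

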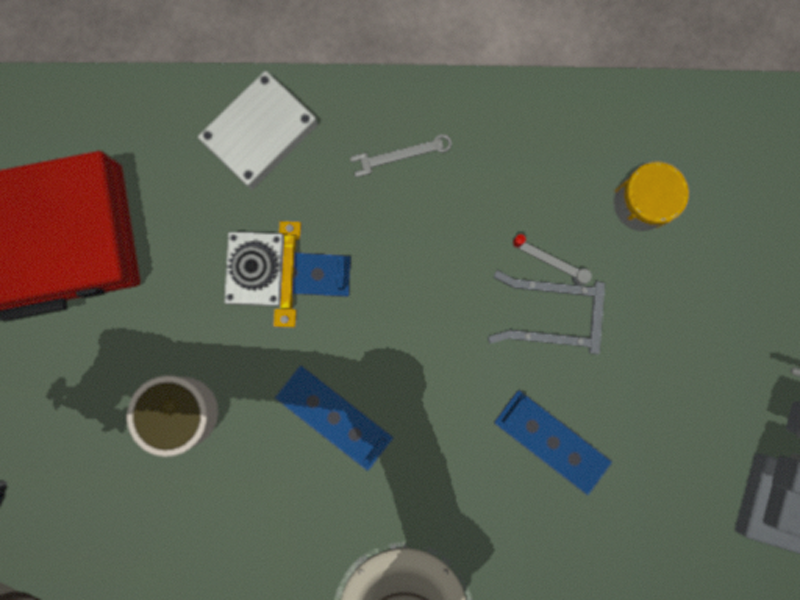

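The stack and the plate to be used are at about (290,272) in the enlarged top view. The jig is at (550,310), with its mouth facing +y. The two blue look-alikes lie nearer the base. I'll crop in for the details.

```bash
python3 - <<'E'
from h import *
a=load('top0')['color'][:,:,::-1]
def crop(x0,y0,w,h,s): return cv2.resize(a[y0:y0+h,x0:x0+w],None,fx=s,fy=s,interpolation=cv2.INTER_CUBIC)
A=crop(135,130,100,90,6);B=crop(305,140,90,90,6)
cv2.imwrite('pics/c1.png',A);cv2.imwrite('pics/c2.png',B)
b=load('scene0')['color'][:,:,::-1]
cv2.imwrite('pics/c3.png',cv2.resize(b[150:270,120:390],None,fx=2.9,fy=2.9,interpolation=cv2.INTER_CUBIC))
E
```

```text
(no output)
```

View pics/c1.png

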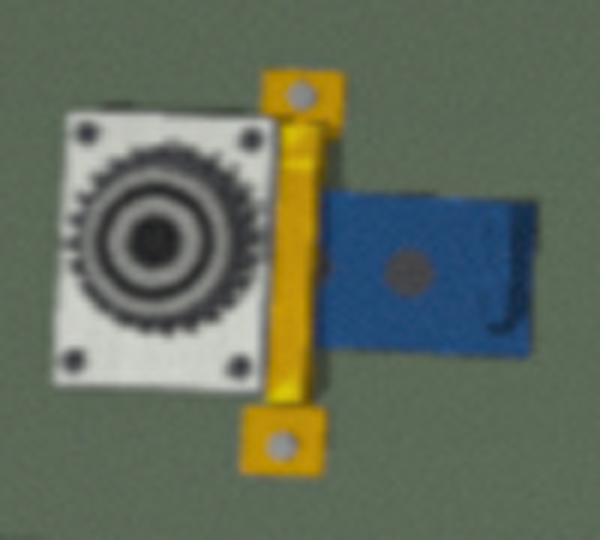

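View pics/c2.png

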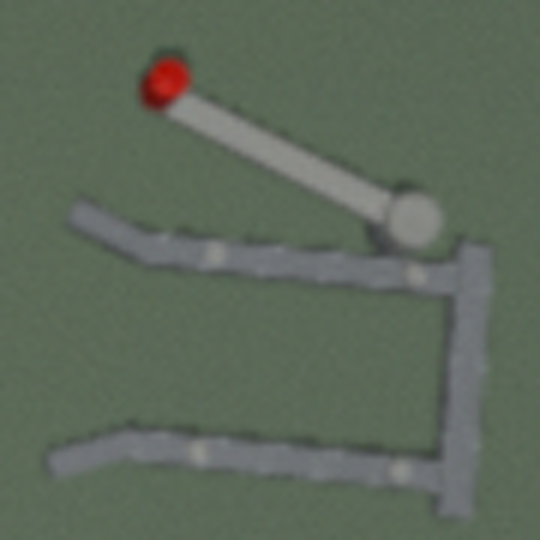

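View pics/c3.png

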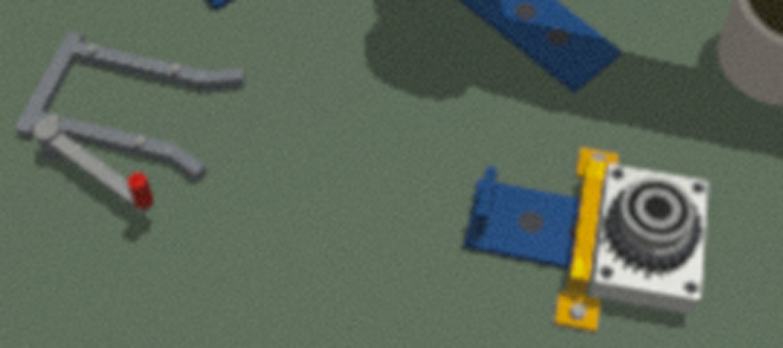

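```bash
python3 - <<'E'
from h import *
c=load('top0'); a=c['color']; hsv=cv2.cvtColor(a,cv2.COLOR_RGB2HSV)
# blue plate
m=((hsv[...,0]>95)&(hsv[...,0]<125)&(hsv[...,1]>130)).astype(np.uint8)
n,l,s,ce=cv2.connectedComponentsWithStats(m)
for i in range(1,n):
    if s[i,4]>200: print('blue',s[i],ce[i],np.round(onz(c,*ce[i],10),1))
def rectpts(mask,z):
    k=max(cv2.findContours(mask,cv2.RETR_EXTERNAL,cv2.CHAIN_APPROX_NONE)[0],key=cv2.contourArea)[:,0]
    return np.array([onz(c,u,v,z)[:2] for u,v in k],np.float32)
for i in range(1,n):
    if s[i,4]>200 and ce[i][1]<200 :
        P=rectpts((l==i).astype(np.uint8),10); r=cv2.minAreaRect(P); print('plate',r,np.round(cv2.boxPoints(r),1).tolist())
y=((hsv[...,0]>15)&(hsv[...,0]<32)&(hsv[...,1]>150)).astype(np.uint8)
n,l,s,ce=cv2.connectedComponentsWithStats(y)
for i in range(1,n):
    if s[i,4]>30: print('yel',s[i],ce[i],np.round(onz(c,*ce[i],6),1))
# hand points jig
f=lambda u,v,z:np.round(onz(c,305+u/6-.5+.08,140+v/6-.42,z)[:2],1)
scr=[f(215,253,16),f(415,275,16),f(200,452,16),f(400,471,16)]; print('screws',scr)
print('stop inner',f(453,300,16),f(443,455,16))
print('rails in', f(160,266,16),f(430,293,16),f(140,430,16),f(430,458,16))
print('pivot',f(413,221,32),'knob',f(168,78,70))
for p in ((415,300),(260,100),(350,280)): print(hsv[140+p[1]//6,305+p[0]//6])
g=lambda u,v,z:np.round(onz(c,135+u/6-.42,130+v/6-.42,z)[:2],1)
print('feet screws',g(301,96,6),g(282,446,6),'bearing',g(155,240,74))
print('block corners',g(68,112,40),g(275,118,40),g(262,392,40),g(55,383,40))
print('bar', g(280,125,36),g(325,125,36),g(305,403,36),g(265,403,36))
print('lip end corners',g(537,203,10),g(530,356,10))
E
```

```text
blue [188 162  36  27 813] [205.73800738 175.35547355] [568.1 143.9  10. ]
blue [ 177  235   74   65 1763] [213.52467385 267.17300057] [324.7 119.6  10. ]
blue [ 317  251   74   65 1753] [353.37421563 282.62122076] [ 285.  -249.9   10. ]
plate ((568.3759155273438, 144.67684936523438), (92.61929321289062, 68.12298583984375), 87.38574981689453) [[532.2000122070312, 100.0], [600.2999877929688, 96.9000015258789], [604.5, 189.39999389648438], [536.5, 192.5]]
yel [ 394  104   47   40 1310] [419.47099237 123.40534351] [ 716.9 -440.7    6. ]
yel [175 142  18  67 570] [183.70877193 175.66842105] [567.4 203.4   6. ]
yel [101 253   9  13  32] [105.46875 259.21875] [343.6 406.1   6. ]
screws [array([ 552.5, -217.2]), array([ 543.2, -307.2]), array([ 463.6, -209.5]), array([ 455.5, -298.9])]
stop inner [ 532.  -324.2] [ 462.7 -318.3]
rails in [ 546.5 -192.5] [ 535.1 -313.8] [ 473.3 -182.8] [ 461.3 -312.4]
pivot [ 565.6 -302.7] knob [ 622.2 -188. ]
[ 54  40 103]
[ 56  49 104]
[105  14 111]
feet screws [649.4 202.4] [491.3 207.5] bearing [574.4 253.1]
block corners [635.3 299.4] [633.2 208.6] [512.7 211.6] [516.  301.6]
bar [630.8 206.9] [631.  187.2] [508.3 193.4] [508.2 210.8]
lip end corners [600.7  95.1] [531.9  97.4]
```

```bash
cat >> h.py <<'E'
def Rd(yaw,flip=1):
    y=flip*np.array([-np.sin(yaw),np.cos(yaw),0]); z=np.array([0,0,-1.]); return np.stack([np.cross(y,z),y,z],1)
JO=np.array([497.3,-322.]); JYAW=-np.radians(5.4)
def jig(x,y,z): 
    c,s=np.cos(JYAW),np.sin(JYAW); return [JO[0]+c*x-s*y,JO[1]+s*x+c*y,z]
E
python3 - <<'E'
from h import *
print(np.round(robot.get_orientation(),2).tolist())
py=np.radians(-2.3)
for f in(1,-1):
  for p,yw in(([567,108,150],py),([567,108,18],py),([562,-20,18],py),(jig(0,150,18),JYAW),(jig(0,12,18),JYAW),(jig(0,12,120),JYAW)):
    q=robot.solve_ik(p,Rd(yw,f)); print(f,None if q is None else np.round(q,2))
c=load('scene0');im=cv2.resize(c['color'][150:270,120:390][:,:,::-1],None,fx=2.9,fy=2.9,interpolation=cv2.INTER_CUBIC)
ax=np.array([np.cos(py),np.sin(py)]);ay=np.array([-np.sin(py),np.cos(py)]);L=np.array([567,108.])
for t in(-25,25):
  for u in(-5,5):
    p=proj(c,[*(L+t*ax+u*ay),50]); cv2.circle(im,tuple(int(x) for x in (p-[120,150]+.5)*2.9),2,(0,0,255),-1)
for x,y in((-37,0),(37,0),(37,140),(-37,140)):
    p=proj(c,jig(x,y,16)); cv2.circle(im,tuple(int(x) for x in (p-[120,150]+.5)*2.9),2,(0,255,255),-1)
cv2.imwrite('pics/c4.png',im)
E
```

```text
[[-0.92, 0.4, -0.0], [0.4, 0.92, -0.0], [0.0, -0.0, -1.0]]
1 [-0.01  0.45 -0.29  1.81  0.16  0.9   1.16]
1 [ 0.01  0.65 -0.31  1.87  0.3   0.67  1.05]
1 [ 0.17  0.62 -0.23  1.91  0.23  0.64  1.33]
1 [ 0.33  0.58 -0.06  1.97  0.06  0.59  1.7 ]
1 [ 0.5   0.64  0.01  1.85 -0.01  0.65  2.  ]
1 [ 0.31  0.5   0.26  1.82 -0.16  0.84  2.13]
-1 [-0.42  0.44  0.24  1.83 -0.13  0.89 -1.74]
-1 [-0.38  0.64  0.19  1.88 -0.19  0.64 -1.69]
-1 [-0.19  0.62  0.22  1.92 -0.22  0.62 -1.44]
-1 [-0.03  0.62  0.38  1.98 -0.38  0.61 -1.06]
-1 [-0.14  0.88  0.92  1.88 -0.91  0.88 -0.42]
-1 [-0.06  0.6   0.76  1.84 -0.52  0.91 -0.72]
```

View pics/c4.png

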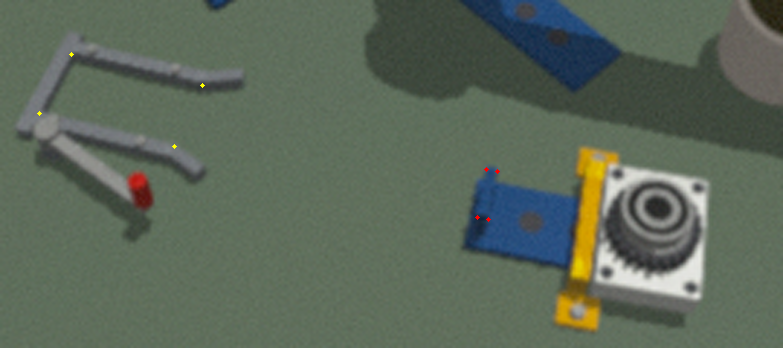

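```bash
python3 - <<'E'
from h import *
py=np.radians(-2.3)
robot.move_ptp([567,108,150],Rd(py)); robot.gripper_to(50)
robot.line_to([567,108,60],150); robot.line_to([567,108,19],80)
print(robot.get_clock(),np.round(robot.get_tcp_pos(),1),np.round(robot.get_wrist_force(),1))
robot.gripper_to(0)
print(robot.get_clock(),robot.get_grip_width(),np.round(robot.get_wrist_force(),1))
c=shot('scene','s1'); cv2.imwrite('pics/s1x.png',cv2.resize(c['color'][120:270,200:400,::-1],(800,600)))
E
```

```text
4.0417 [566.8 108.1  18.6] [1.1 0.5 0.2]
4.4833 9.114322774039127 [-0.4 -1.   4.5]
```

View pics/s1x.png

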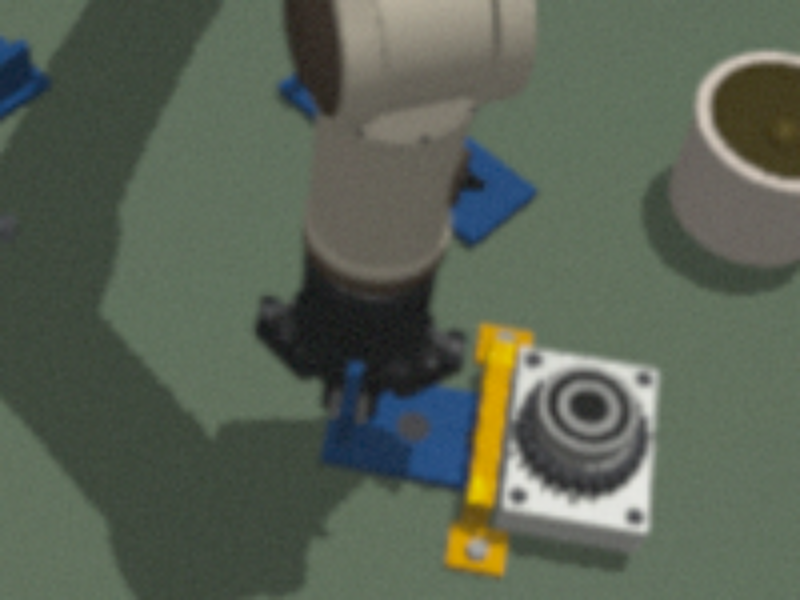

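The lip is gripped with the fingers straddling it and the stack undisturbed. Next I'll draw the plate slowly and check the force.

```bash
python3 - <<'E'
from h import *
p=robot.get_tcp_pos().copy() if hasattr(robot.get_tcp_pos(),'copy') else np.array(robot.get_tcp_pos())
p=np.array([567,108,19.]); d=np.array([-0.037,-1,0])
for s in(5,25,50):
    robot.line_to(p+d*s,25); print(s,round(robot.get_clock(),2),np.round(robot.get_tcp_pos(),1),np.round(robot.get_wrist_force(),1),round(robot.get_grip_width(),1))
for n in('scene','top'):
    c=shot(n,n+'2'); 
a=load('scene2')['color'][120:270,200:400,::-1];b=load('top2')['color'][110:260,120:320,::-1]
cv2.imwrite('pics/s2x.png',np.vstack([cv2.resize(a,(400,300)),cv2.resize(b,(400,300))]))
E
```

```text
5 4.88 [567.8 106.5  19.7] [0.9 5.4 1.8] 8.7
25 5.83 [566.8  91.3  19.7] [ 0.1 14.6 -1. ] 9.3
50 6.98 [565.9  69.   19.7] [ 1.  19.5 -0.4] 8.9
```

View pics/s2x.png

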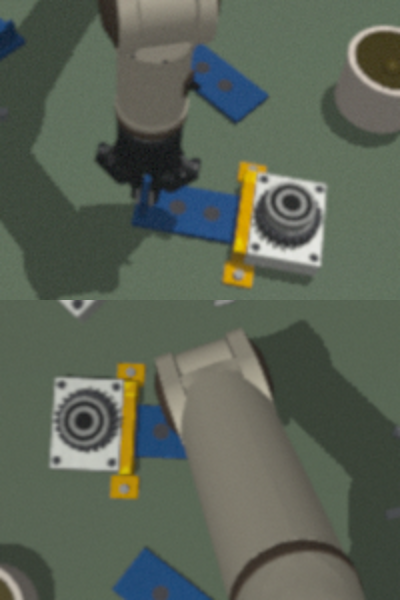

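The stack is standing, with a pull of about 19 N and roughly 11 mm of arm lag from compliance. I'll carry on slowly.

```bash
python3 - <<'E'
from h import *
p=np.array([567,108,19.]); d=np.array([-0.037,-1,0])
for s,v in((70,20),(90,15),(105,15),(130,25)):
    robot.line_to(p+d*s,v); print(s,round(robot.get_clock(),2),np.round(robot.get_tcp_pos(),1),np.round(robot.get_wrist_force(),1),round(robot.get_grip_width(),1))
robot.dwell(.3)
for n in('scene','top'):
    c=shot(n,n+'3'); 
a=load('scene3')['color'][120:270,200:400,::-1];b=load('top3')['color'][110:260,120:320,::-1]
cv2.imwrite('pics/s3x.png',np.vstack([cv2.resize(a,(400,300)),cv2.resize(b,(400,300))]))
E
```

```text
70 8.23 [565.3  50.7  19.7] [ 1.1 23.7 -0.5] 9.1
90 9.72 [564.5  21.9  19.6] [0.6 6.3 4.6] 9.3
105 10.87 [564.    6.2  19.6] [0.2 4.8 4. ] 8.9
130 12.02 [563.2 -19.   19.6] [-0.5  5.5  5.1] 9.3
```

View pics/s3x.png

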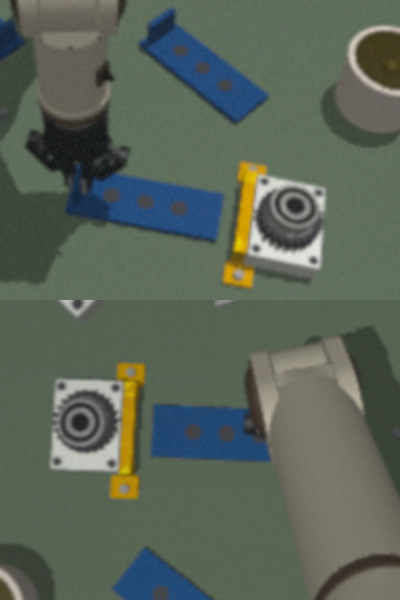

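```bash
python3 - <<'E'
from h import *
a=load('scene3')['color'][170:255,305:380,::-1];b=load('top3')['color'][155:205,135:195,::-1]
a0=load('scene0')['color'][190:275,305:380,::-1];b0=load('top0')['color'][140:200,135:195,::-1]
r=lambda i:cv2.resize(i,(390,290),interpolation=cv2.INTER_CUBIC)
a=load('scene3')['color'][190:275,305:380,::-1];b=load('top3')['color'][140:200,135:195,::-1]
cv2.imwrite('pics/s3z.png',np.vstack([np.hstack([r(a0),r(a)]),np.hstack([r(b0),r(b)])]))
E
```

```text
(no output)
```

View pics/s3z.png

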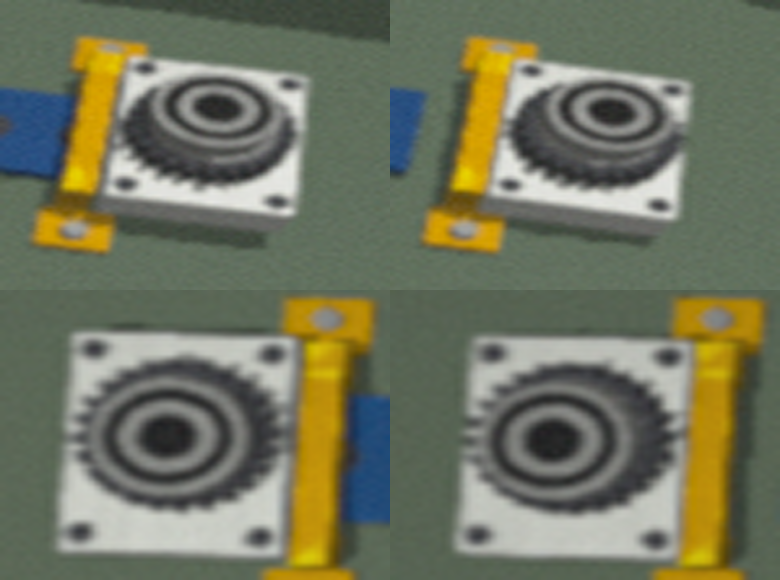

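The stack is down flat against the bracket. The bearing has shifted about 4 mm on the gear, within tolerance. Before moving to the jig, I'll measure the plate's real yaw in the grip.

```bash
python3 - <<'E'
from h import *
c=load('top3'); hsv=cv2.cvtColor(c['color'],cv2.COLOR_RGB2HSV)
m=((hsv[...,0]>95)&(hsv[...,0]<125)&(hsv[...,1]>130)).astype(np.uint8)
n,l,s,ce=cv2.connectedComponentsWithStats(m)
i=[i for i in range(1,n) if s[i,4]>300 and ce[i][1]<205][0]; print(s[i])
k=cv2.findContours((l==i).astype(np.uint8),cv2.RETR_EXTERNAL,cv2.CHAIN_APPROX_NONE)[0][0][:,0]
P=np.array([onz(c,u,v,10)[:2] for u,v in k])
yl=P[:,1].max()
for nm,sel in(('hi',P[:,0]>P[:,0].mean()),('lo',P[:,0]<P[:,0].mean())):
    Q=P[sel&(P[:,1]<yl-8)&(P[:,1]>60)]; 
    f=np.polyfit(Q[:,1],Q[:,0],1); print(nm,len(Q),f,'x at y100',np.polyval(f,100),np.abs(np.polyval(f,Q[:,1])-Q[:,0]).max())
print('tail y',yl); print(np.round(robot.get_orientation(),3).tolist())
E
```

```text
[ 196  163   59   27 1158]
hi 38 [3.68513115e-02 5.96134787e+02] x at y100 599.8199184673895 1.6893975983450673
lo 38 [4.45094129e-02 5.29676577e+02] x at y100 534.1275183783536 1.5361640392334266
tail y 169.86037359812784
[[-0.999, 0.037, 0.002], [0.037, 0.999, 0.003], [-0.002, 0.003, -1.0]]
```

```bash
python3 - <<'E'
from h import *
pr=lambda s:print(s,round(robot.get_clock(),2),np.round(robot.get_tcp_pos(),1),np.round(robot.get_wrist_force(),1),np.round(robot.get_wrist_torque(),2),round(robot.get_grip_width(),1))
robot.line_to(jig(1,195,19.3),50,Rd(JYAW+.004)); pr('mouth')
robot.line_to(jig(1,165,19.3),40); pr('in')
for n in('scene','top'): shot(n,n+'4')
a=load('scene4')['color'][100:280,110:350,::-1];b=load('top4')['color'][110:290,200:440,::-1]
cv2.imwrite('pics/s4x.png',np.vstack([cv2.resize(a,(400,300)),cv2.resize(b,(400,300))]))
E
```

```text
mouth 14.88 [ 517.4 -126.8   19.6] [1.9 5.1 4.3] [ 1.   -0.32 -0.07] 8.9
in 15.78 [ 514.1 -156.7   19.6] [0.1 4.8 5.7] [ 0.91 -0.1  -0.02] 9.1
```

View pics/s4x.png

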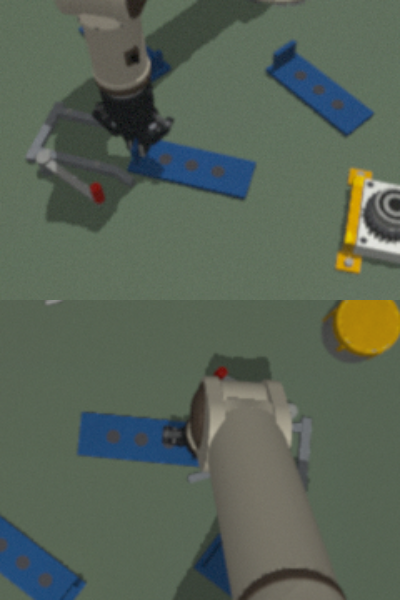

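The plate's lip end is entering the mouth. I'll slide it in while watching the side force.

```bash
python3 - <<'E'
from h import *
pr=lambda s:print(s,round(robot.get_clock(),2),np.round(robot.get_tcp_pos(),1),np.round(robot.get_wrist_force(),1),np.round(robot.get_wrist_torque(),2),round(robot.get_grip_width(),1))
for y in(140,115,90,60,30,20,14,11,8):
    robot.line_to(jig(1,y,19.3),35 if y>25 else 20); pr(y)
    f=robot.get_wrist_force()
    if abs(f[0])>15 or f[1]>22: print('stop'); break
E
```

```text
140 16.74 [ 511.8 -181.4   19.6] [0.1 5.4 6.5] [ 0.98 -0.2  -0.05] 9.1
115 17.61 [ 509.4 -206.1   19.6] [0.6 6.  7. ] [ 1.08 -0.15 -0.03] 9.2
90 18.48 [ 507.1 -230.9   19.6] [0.5 6.3 6.8] [ 1.11 -0.19 -0.03] 9.0
60 19.48 [ 504.2 -260.5   19.6] [1.  6.5 6.1] [ 1.15 -0.21  0.01] 9.0
30 20.49 [ 501.5 -290.2   19.6] [0.5 6.7 6.8] [ 1.15 -0.25  0.02] 9.2
20 21.14 [ 500.6 -300.1   19.6] [1.1 6.  8.9] [ 1.23 -0.17 -0.01] 9.0
14 21.59 [ 500.  -306.2   19.6] [0.7 6.6 8.2] [ 1.16 -0.18 -0.01] 8.8
11 21.89 [ 499.8 -308.9   19.6] [0.8 6.6 8.9] [ 1.19 -0.25  0.03] 9.0
8 22.19 [ 499.5 -311.7   19.6] [1.1 6.4 7.1] [ 1.35 -0.21 -0.02] 8.9
```

```bash
python3 - <<'E'
from h import *
pr=lambda s:print(s,round(robot.get_clock(),2),np.round(robot.get_tcp_pos(),1),np.round(robot.get_wrist_force(),1),np.round(robot.get_wrist_torque(),2),round(robot.get_grip_width(),1))
for y in np.arange(6,-12,-2.):
    robot.line_to(jig(1,y,19.3),10); robot.dwell(.1); pr(y)
    f=robot.get_wrist_force()
    if abs(f[0])>15 or f[1]>16: print('stop'); break
for n in('scene','top'): shot(n,n+'5')
a=load('scene5')['color'][120:240,110:270,::-1];b=load('top5')['color'][130:250,270:430,::-1]
cv2.imwrite('pics/s5x.png',np.vstack([cv2.resize(a,(400,300)),cv2.resize(b,(400,300))]))
E
```

```text
6.0 22.64 [ 499.5 -311.8   19.6] [ 0.7  9.7 10.3] [ 2.09 -0.15 -0.08] 9.1
4.0 23.09 [ 499.5 -311.9   19.7] [-0.1 14.  13. ] [ 2.9  -0.03 -0.09] 9.0
2.0 23.54 [ 499.5 -312.1   19.7] [-0.9 17.6 15.3] [ 3.73  0.02 -0.2 ] 9.2
stop
```

View pics/s5x.png

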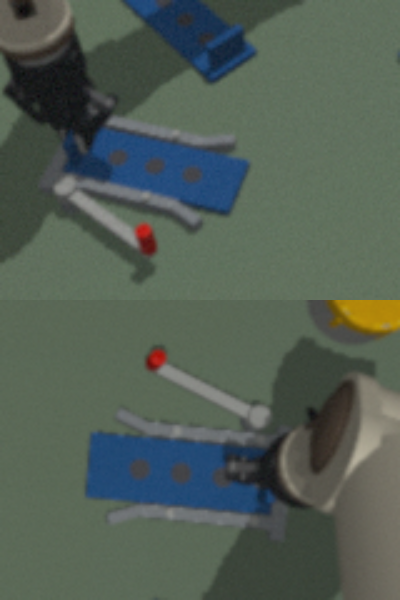

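The plate is against the stop: motion has ceased at y = -312 and the force is rising. I'll relax, release, retreat and look.

```bash
python3 - <<'E'
from h import *
robot.line_to(jig(1,7,19.3),20)
robot.gripper_to(40); print(robot.get_clock(),np.round(robot.get_wrist_force(),1),np.round(robot.get_tcp_pos(),1))
p=np.array(robot.get_tcp_pos())
robot.line_to([p[0],p[1],110],120)
robot.move_ptp([520,-130,190],Rd(0))
for n in('scene','top'): shot(n,n+'6')
a=load('scene6')['color'][120:240,110:270,::-1];b=load('top6')['color'][130:250,270:430,::-1]
cv2.imwrite('pics/s6x.png',np.vstack([cv2.resize(a,(400,300)),cv2.resize(b,(400,300))]))
print(robot.get_clock())
E
```

```text
24.4417 [0.2 0.1 0.5] [ 498.2 -315.9   19. ]
26.275
```

View pics/s6x.png

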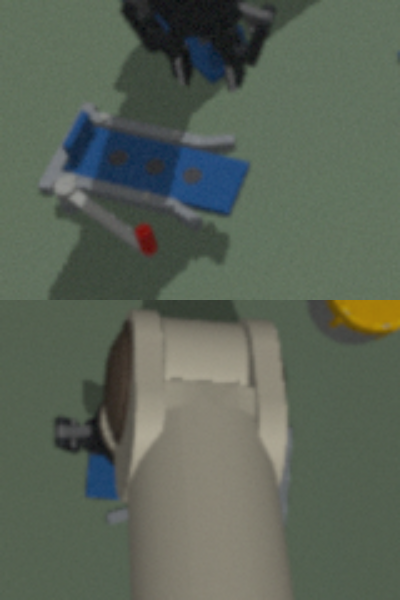

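The plate is home with the lip by the stop. Next is the latch: I'll cage the knob loosely and follow the arc, turning the wrist with it. First I'll check IK along the arc.

```bash
cat >> h.py <<'E'
PV=np.array(jig(66,26.5,0)[:2])
def kn(th,z,r=126): return [PV[0]+r*np.cos(th),PV[1]+r*np.sin(th),z]
E
python3 - <<'E'
from h import *
c=load('scene6');hsv=cv2.cvtColor(c['color'],cv2.COLOR_RGB2HSV)
m=((((hsv[...,0]<6)|(hsv[...,0]>174))&(hsv[...,1]>170))).astype(np.uint8)
n,l,s,ce=cv2.connectedComponentsWithStats(m)
for i in range(1,n):
    if 10<s[i,4]<300: print(s[i],ce[i],np.round(onz(c,*ce[i],52),1))
print(PV,kn(np.radians(63.5),52),np.degrees(JYAW)+90-30+np.degrees(2.09))
for f in (1,-1):
  for off in(0,-.5,.5):
    for th in(63.5,80,100,120,140,160,177):
      q=robot.solve_ik(kn(np.radians(th),42),Rd(np.radians(th)+off,f)); print(f,off,th,None if q is None else np.round(q,2))
E
```

```text
[165 210   7  11  55] [168. 215.] [ 618. -191.   52.]
[ 565.50095997 -301.82875662] [np.float64(621.7218844185799), np.float64(-189.06702705518515), 52] 174.34817918234205
1 0 63.5 [ 0.84  0.88 -0.87  1.66  0.79  0.99  2.37]
1 0 80 [ 0.98  0.96 -1.09  1.75  0.98  1.07  2.5 ]
1 0 100 [-0.59  1.17  1.35  1.91 -1.25  1.24 -1.74]
1 0 120 [-0.58  1.14  1.35  2.   -1.25  1.21 -1.3 ]
1 0 140 [-0.52  1.12  1.35  2.05 -1.24  1.18 -0.86]
1 0 160 [-0.44  1.11  1.35  2.05 -1.24  1.18 -0.43]
1 0 177 [-0.36  1.13  1.35  2.02 -1.24  1.2  -0.08]
1 -0.5 63.5 [ 0.53  0.72 -0.39  1.67  0.35  0.82  2.17]
1 -0.5 80 [ 0.56  0.68 -0.42  1.77  0.38  0.78  2.42]
1 -0.5 100 [ 1.04  0.91 -1.09  1.86  0.96  1.02  2.34]
1 -0.5 120 [-0.58  1.14  1.35  2.   -1.25  1.21 -1.8 ]
1 -0.5 140 [-0.52  1.12  1.35  2.05 -1.24  1.18 -1.36]
1 -0.5 160 [-0.44  1.11  1.35  2.05 -1.24  1.18 -0.93]
1 -0.5 177 [-0.36  1.13  1.35  2.02 -1.24  1.2  -0.58]
1 0.5 63.5 [-0.52  1.24  1.35  1.71 -1.27  1.31 -1.99]
1 0.5 80 [-0.56  1.21  1.35  1.81 -1.26  1.28 -1.66]
1 0.5 100 [-0.59  1.17  1.35  1.91 -1.25  1.24 -1.24]
1 0.5 120 [-0.58 
[... 646 characters left out ...]
0.64  0.12  1.78 -0.11  0.73 -0.34]
-1 -0.5 100 [ 0.24  0.58  0.04  1.89 -0.04  0.67 -0.02]
-1 -0.5 120 [ 0.33  0.54 -0.02  1.97  0.02  0.63  0.32]
-1 -0.5 140 [ 0.45  0.51 -0.08  2.02  0.07  0.61  0.7 ]
-1 -0.5 160 [ 0.58  0.51 -0.13  2.02  0.11  0.61  1.1 ]
-1 -0.5 177 [ 0.67  0.53 -0.16  1.99  0.14  0.63  1.44]
-1 0.5 63.5 [ 0.27  0.69 -0.02  1.68  0.01  0.77  0.28]
-1 0.5 80 [ 0.31  0.64 -0.08  1.78  0.07  0.73  0.52]
-1 0.5 100 [ 0.39  0.59 -0.16  1.88  0.14  0.68  0.83]
-1 0.5 120 [ 0.48  0.55 -0.2   1.97  0.17  0.65  1.19]
-1 0.5 140 [ 0.58  0.53 -0.24  2.01  0.2   0.63  1.58]
-1 0.5 160 [ 0.7   0.53 -0.28  2.02  0.23  0.63  1.99]
-1 0.5 177 [ 0.79  0.55 -0.3   1.98  0.26  0.65  2.33]
```

```bash
python3 - <<'E'
from h import *
th=np.radians(63.5)
robot.move_ptp(kn(th,150),Rd(th,-1)); robot.gripper_to(46)
for n in('scene','top'): shot(n,n+'7')
c=load('top7'); hsv=cv2.cvtColor(c['color'],cv2.COLOR_RGB2HSV)
a=load('scene7')['color'][120:240,110:270,::-1];b=load('top7')['color'][130:250,270:430,::-1]
cv2.imwrite('pics/s7x.png',np.vstack([cv2.resize(a,(400,300)),cv2.resize(b,(400,300))]))
print(robot.get_clock())
E
```

```text
28.2
```

View pics/s7x.png

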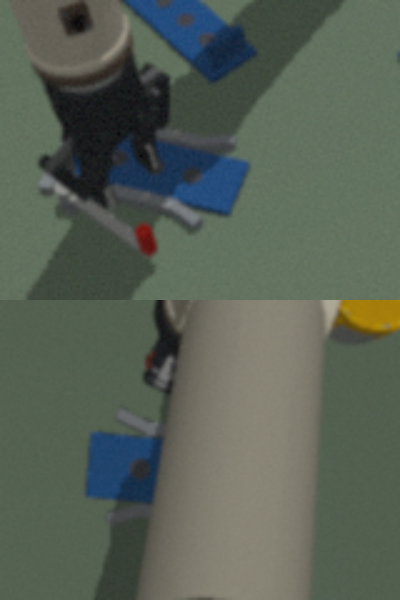

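The tail corners are at crop pixels (91,433) and (87,497), the same as when the plate was pressed on the stop, so it hasn't sprung back. Closing the latch.

```bash
python3 - <<'E'
from h import *
c=load('top7')
for u,v in((91,433),(87,497)):
    p=onz(c,270+u*.4-.3,130+(v-300)*.4-.3,10)[:2]-JO; print('tail corner in jig',p[0]*np.cos(JYAW)+p[1]*np.sin(JYAW),-p[0]*np.sin(JYAW)+p[1]*np.cos(JYAW))
th=np.radians(63.5)
robot.line_to(kn(th,85),150);robot.line_to(kn(th,44),60)
pr=lambda s:print(s,round(robot.get_clock(),2),np.round(robot.get_tcp_pos(),1),np.round(robot.get_wrist_force(),1),round(robot.get_grip_width(),1))
pr('down')
robot.gripper_to(23); pr('cage')
shot('scene','scene8')
cv2.imwrite('pics/s8x.png',cv2.resize(load('scene8')['color'][140:260,110:270,::-1],(800,600)))
E
```

```text
tail corner in jig 33.41603841321519 200.45832525312878
tail corner in jig -35.547881873307844 198.56894146917503
down 29.62 [ 621.9 -189.2   44.1] [-0.6 -1.2  0.3] 46.2
cage 29.97 [ 621.9 -189.1   44.3] [ 0.5 -0.4 -0.7] 22.8
```

View pics/s8x.png

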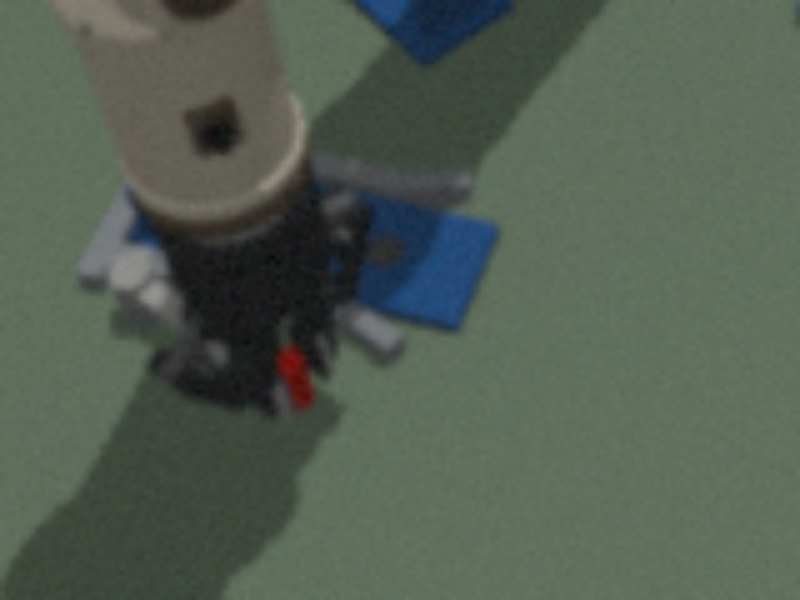

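The plate tail measures about 199.5 mm in the jig frame, so it is home. The knob sits between the fingers, slightly outward. Following the arc.

```bash
python3 - <<'E'
from h import *
pr=lambda s:print(s,round(robot.get_clock(),2),np.round(robot.get_tcp_pos(),1),np.round(robot.get_wrist_force(),1),np.round(robot.get_wrist_torque(),1),round(robot.get_grip_width(),1))
for t in list(np.arange(70,172,8))+[174,178,180]:
    th=np.radians(t); robot.line_to(kn(th,44,128),70 if t<170 else 30,Rd(th,-1))
    f=np.array(robot.get_wrist_force()); T=f@[-np.sin(th),np.cos(th),0]; Rr=f@[np.cos(th),np.sin(th),0]
    p=np.array(robot.get_tcp_pos())[:2]-PV
    print(round(t),'ang',round(np.degrees(np.arctan2(p[1],p[0])),1),'r',round(np.hypot(*p),1),'tan',round(T,1),'rad',round(Rr,1))
    if T<-25 or abs(Rr)>30: print('stop');break
pr('end')
shot('scene','scene9')
cv2.imwrite('pics/s9x.png',cv2.resize(load('scene9')['color'][120:240,110:270,::-1],(800,600)))
E
```

```text
70 ang 70.0 r 128.0 tan -0.3 rad -0.3
78 ang 77.8 r 127.9 tan -0.7 rad -0.0
86 ang 85.8 r 127.8 tan -0.8 rad 0.5
94 ang 93.8 r 127.8 tan -0.4 rad -0.3
102 ang 101.8 r 127.7 tan -0.1 rad -0.2
110 ang 109.8 r 127.7 tan 0.8 rad 0.0
118 ang 117.8 r 127.7 tan 0.2 rad 0.6
126 ang 125.8 r 127.7 tan -0.9 rad -0.5
134 ang 133.8 r 127.7 tan -0.5 rad -0.2
142 ang 141.8 r 127.8 tan -0.5 rad -0.2
150 ang 149.8 r 127.7 tan -0.2 rad -0.3
158 ang 157.8 r 127.7 tan -0.4 rad 1.4
166 ang 165.8 r 127.8 tan -0.5 rad -0.4
174 ang 173.9 r 127.9 tan -0.1 rad 0.0
178 ang 178.0 r 127.9 tan -0.0 rad -0.3
180 ang 178.3 r 127.6 tan -8.8 rad 0.7
end 36.77 [ 438.  -298.    43.9] [-0.7  8.8  5.2] [ 1.8 -0.   0. ] 22.7
```

View pics/s9x.png

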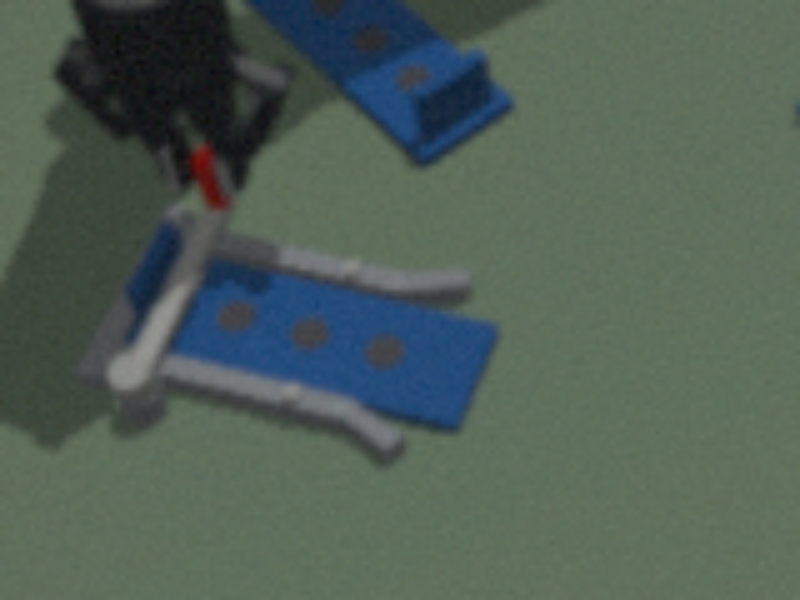

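The latch is across behind the lip and against its end stop, as the rising force shows. I'll release, retreat and make the final checks.

```bash
python3 - <<'E'
from h import *
th=np.radians(177.5); robot.line_to(kn(th,44,128),20,Rd(th,-1)); print(np.round(robot.get_wrist_force(),1))
robot.gripper_to(34); p=np.array(robot.get_tcp_pos()); robot.line_to([p[0],p[1],130],80); 
robot.move_ptp([330,-330,300],Rd(th,-1))
print(robot.get_clock(),np.round(robot.get_wrist_force(),1))
for n in('scene','top'): shot(n,n+'10')
r=lambda i:cv2.resize(i,(400,300),interpolation=cv2.INTER_CUBIC)
s=load('scene10')['color'][:,:,::-1];t=load('top10')['color'][:,:,::-1]
cv2.imwrite('pics/s10x.png',np.vstack([np.hstack([r(s[120:240,110:270]),r(s[180:270,290:410])]),np.hstack([r(t[130:250,270:430]),r(t)])]))
E
```

```text
[ 0.1 -0.3  0.5]
39.575 [-0.2 -0.5 -0.7]
```

View pics/s10x.png

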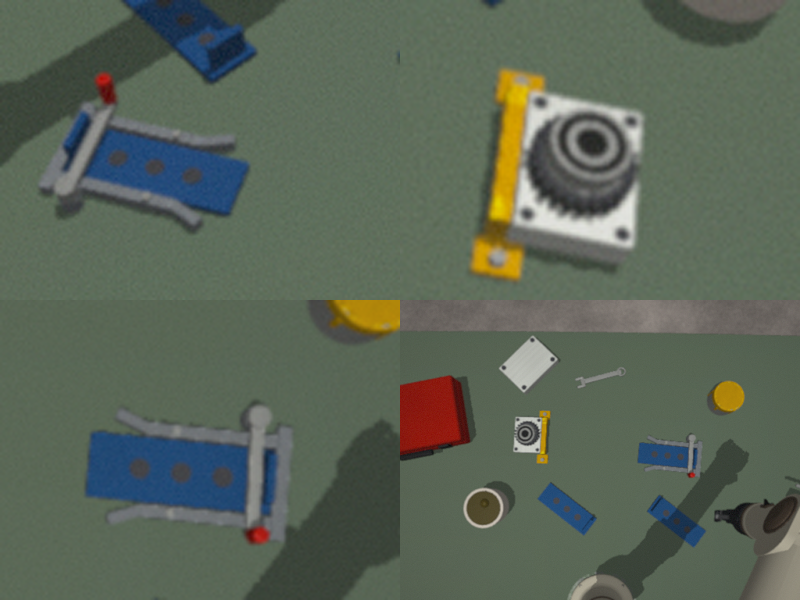

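```bash
python3 - <<'E'
from h import *
c=load('top10')
g=lambda u,v,z:onz(c,270+u*.4-.3,130+(v-300)*.4-.3,z)[:2]
k=g(259,534,70);p=g(259,415,32);d=k-p
print('latch',np.arctan2(d[1],d[0])-(np.pi/2+JYAW)+np.radians(30))
for u,v in((91,433),(87,497)):
    q=g(u,v,10)-JO; print('tail jig',q[0]*np.cos(JYAW)+q[1]*np.sin(JYAW),-q[0]*np.sin(JYAW)+q[1]*np.cos(JYAW))
print(robot.get_clock(),np.round(robot.get_wrist_force(),1))
robot.close_job()
E
```

```text
latch 2.095852822981831
tail jig 33.41603841321519 200.45832525312878
tail jig -35.547881873307844 198.56894146917503
39.675 [0.9 0.  0.4]
the job is handed in; nothing more can be done
```

I finished the job and handed it in at 39.7 s, inside the 72 s limit; the interface gives no verdict.

- **Drawing the plate:** I gripped the plate by its lip and drew it out under the bracket, reading up to about 24 N at the wrist. That is slightly above the 20 N given. The stack came down flat on the bench against the bracket. The bearing slid about 4 mm on the gear, judged by eye from the pictures; the limit is 22 mm.
- **Seating the plate:** I slid it lip end first into the jig until it met the stop. It stopped moving while the force rose to about 18 N.
- **Closing the latch:** I swung the latch round by its knob until it met its own stop, then withdrew the arm.

Last checks:

| Check | Measured | Needed |
|---|---|---|
| Plate tail, jig y | about 199.5 mm, so lip end within about 1 mm of the stop | within 5 mm of the stop |
| Plate squareness | corners within 2 mm across 70 mm, about 0.03 rad, near the picture's resolution | below 0.05 rad |
| Latch angle | about 2.10 rad | at least 1.95 rad |
| Wrist force | about 1 N or less, arm clear | robot touching nothing |

In the last picture the stack is upright on the bench, and the tub, can and wrench are where they were. I judged these by eye and did not measure them.

One reading disagreed with the description: the latch stood at about 0.15 rad at the start, not 0. This made no difference to the work.

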